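# Refit the washed roller of the dough sheeter

### The arm

A 6-joint arm with a two-finger parallel gripper is mounted at the origin on the work surface. World frame = base frame: x ahead of the robot, y to its left, z up, the work surface at z = 0. Lengths are in m, angles in rad, forces in N, time in s.
With the tool pointing down it reaches from about 0.25 to 0.8 m from the base axis. Payload 8.5 kg.
Tool frame: the origin (TCP) lies midway between the tips of the shut fingers; the grasp point (between the pads) lies 19 mm behind it; z points along the fingers, y is the line along which they close (so a half turn about z gives the same grasp; the last joint's range is limited). The gripper opens to 85 mm and grips with 20 to 120 N. Pads are 22 mm wide; open, the fingers measure 114 mm over their backs; the gripper's body (76 mm by 85 mm) begins 54 mm behind the grasp point. The pads swing forward as they close: fully open they stand 13 mm farther back than shut.
Start: joints at [1.231, 0.238, -0.013, 1.319, 0, 1.571], TCP at [0.175, 0.495, 0.231] pointing down, gripper open.
Joint ranges: [-2.66, 2.66], [-1.03, 1.9], [-1.14, 1.46], [-1.82, 2.27], [-1.45, 1.34], [-3.14, 3.14]. Speed limits (rad/s): [2.22, 2.22, 2.79, 3.14, 3.14, 3.14].

### API

Orientations are given as a unit quaternion [w, x, y, z].
In Python, from plant import ctrl gives the robot as it stands.
- The arm moves only by the tool play_rows, never from a script. Its argument "deltas" is text: rows parted by semicolons, each of 5 numbers parted by spaces: the shift along the tool's x, y, z in cm, then the turn about the tool's z in degrees, then the finger opening in cm, from 0 to 8.54. In form: dx dy dz turn claw; .... A call has 1 to 12 rows; each row shifts and turns the commanded pose from where the row before left it, along the tool's axes as they then stand; what a row does not reach is not made up. A row lasts 1/10 s, in which the tool goes at most 50 mm and 8.59 degrees, less where a joint would pass 70% of its speed; a pose out of reach is approached as far as the arm can. A call with a gripper value outside its range is refused whole. The fingers move at their own pace and stop on an object; "newtons" is the grip in N (left out, the last holds). Time passes only in rows, so rows that do not move let the fingers close. It gives the time, the measured TCP pose, the force, the opening and the grip force at its end, in the units of the state.
- ctrl.read_state(): the state, without advancing time (a new reading comes with each control period).
- ctrl.capture(name): name is "scene" or "top" or "wrist"; returns the picture (480x640x3 uint8, red, green, blue); there is no depth.
- ctrl.calibration(name): a dict with "camera_matrix" (3x3 intrinsics, pixels), "rvec" (rotation vector, rad) and "tvec" (3), from world to camera coordinates, as OpenCV has them; the wrist camera has in their place "mount" (4x4, takes a point from camera to tool coordinates, whose origin is the TCP and whose axes are the flange's). Camera axes: x right, y down, z forward; pixel columns grow to the right and rows downward; lengths in m; the calibration is good to about 2 mm. A picture is of the moment at which its call begins: read the wrist's pose just before it. calibration takes no time and is no camera call.
- ctrl.sign_off(): hands the job in; it is judged then, once.
The state is a dict: "t": time; "qpos": joint angles; "qd": joint speeds; "effort": joint torques, N m; "eef_pos": TCP position; "ee_rot": TCP orientation; "ft_force": force on the tool from outside, world axes, zero at the start; "ft_torque": the same for the moment, N m; "grip_width": finger opening in m; "grip_force": force on a finger pad.
Only numpy, scipy, OpenCV 4.12 (cv2) and the standard library are available. Lean on these libraries where they do the work, as an engineer would, in place of code of your own. Each camera call takes 0.05 s, during which the arm holds its last target. There are 200 camera calls.

### The job

The sheeter's steel roller stands draining in one of the two steel cups. Pull it out, lay it down flat on the wooden board, gently, without letting it drop or topple, and let go of it there; then take it up again and seat it on the sheeter base, with its two thin necks fully down between the two pairs of upright pegs, and let go. Leave the cups standing and everything else where it is.

Things in the scene. Friction and masses are not known exactly. Their poses are not given: they have to be found in the camera images.
- roller: Loose steel roller, 220 long, 0.35 kg, both ends alike, upright in cup_a at the start. Origin: centre of one end face, z along it: square end block 38x38 (z 0-24), neck 14 dia (24-48), barrel 32 dia (48-172), neck 14 dia (172-196), square block 38x38 (196-220). x and y are normal to the blocks' flat sides. Lying down it rests on both blocks, its axis 19 above the surface, and does not roll.
- roller_mid (a point): The middle of the roller, on its axis, 110 from either end; axes as roller.
- cup_a: Loose round steel cup with small dark perforations, 68 outer diameter, 3 wall, 100 tall, inner floor 4 above its underside; the roller stands in it. Origin: centre of its underside, z up.
- cup_b: A second cup exactly like cup_a, in which a wooden rolling pin stands. Origin: centre of its underside.
- pin: Plain round wooden rolling pin, 200 long, 22 diameter at the ends, 32 in the middle, standing in cup_b. Origin: centre of its lower end, z along it.
- board: Fixed wooden board, 290 (its x) by 260 (its y), 15 thick. Origin: centre of its underside; its top is 15 above the table.
- sheeter: Fixed dough sheeter base: white plate, x -110 to +180, y -50 to 50, 12 thick. Origin: underside, below the middle of the seated roller. Across it at x = -74 and +74 stand saddle blocks with pegs. Between them a thin lower roller (22 dia, axis along x at z = 43). At the end, x 132 to 178, y -45 to 45, a white motor housing up to z = 87.
- saddle_near (a point): Middle of the flat top of the saddle block at x = -74 of the sheeter (68 above its underside, 12 thick in x, 60 wide in y). On it two upright steel pegs at y = -16 and +16, 12 dia up to 13 above the top, tapering to 6 dia at 29 above: gap between them 20, at their tops 26. Axes as sheeter.
- saddle_far (a point): The same on the other saddle block, at x = +74 of the sheeter, next to the motor housing.
- seat (a point): Where the middle of the roller is when seated: 75 above the sheeter's underside, over its origin. Axes as sheeter; the seated roller lies along x, either way round, its necks resting on the saddle blocks between the pegs, with 6 of play either way along x and 3 along y.
- bowl: Loose steel bowl, 120 across, 55 tall. Origin: centre of its underside.
- jar: Loose glass jar with steel cap, 60 diameter, 110 tall. Origin: centre of its underside.
- scraper: Loose bench scraper lying flat, steel blade 110 wide with a dark wooden grip, about 95 by 110, 20 tall. Origin: on the table near its middle.
- tub: Loose open white plastic tub, 100 (x) by 130 (y), 60 tall. Origin: centre of its underside.
- spatula: Loose wooden-handled spatula lying flat along its x axis.
- mug: Loose white plastic beaker, 72 across, 85 tall. Origin: centre of its underside.

How it is judged:
On the way:
1. the roller lies flat and still on the board, let go (contact force between roller and board above 1 N and contact force between roller and the fingers below 0.1 N and angle between roller's own z axis and vertical between 1.42 and 1.72 rad and linear speed of roller below 0.03 m/s and z of roller_mid in the frame of board below 0.045 m), for 0.2 s.
At the end, for the whole second after the job is handed in: The roller is seated: its middle within 9 mm along, 6 mm across and 4 mm in height of the seat point, its axis within 0.07 rad of the sheeter's x axis, let go and still; both cups stand upright (x of roller_mid in the frame of seat between -0.009 and 0.009 m and y of roller_mid in the frame of seat between -0.006 and 0.006 m and z of roller_mid in the frame of seat between -0.004 and 0.004 m and angle between the z axis of roller and the x axis of sheeter, either way round below 0.07 rad and contact force between roller and the fingers below 0.1 N and linear speed of roller below 0.02 m/s and angle between each of cup_a, cup_b's own z axis and vertical below 0.1 rad); the robot touches nothing.
It fails at once if the roller is dropped or left to topple (not held and moving faster than 0.7 m/s, a fall of about 25 mm, or turning faster than 6 rad/s, a topple of about 15 degrees) (contact force between roller and the fingers below 0.05 N and (linear speed of roller above 0.7 m/s or angular speed of roller above 6 rad/s)).
It fails at once if a cup is tipped by more than 0.35 rad or moved more than 60 mm (angle between any of cup_a, cup_b's own z axis and vertical above 0.35 rad or distance of any of cup_a, cup_b from where it was at the start of the episode above 0.06 m).
It fails at once if another loose thing is moved more than 50 mm (distance of any of bowl, jar, scraper, tub, spatula, mug, pin from where it was at the start of the episode above 0.05 m).
It also fails if it takes over 61 s, if anything falls off the work surface, if the arm or the gripper's body presses on something with over 40 N, if the wrist force passes 120 N, or if a joint passes its speed limit or range.

## Working session

There is one attempt and no reset: what is moved stays moved. The work goes in short steps, Python scripts to look and compute and a tool call to move; the robot and the scene stay as the last step left them, time stands still between calls to the robot, and variables do not carry over. Pictures are saved under pics/ and viewed, at most 10 in all, crops included, and the job is handed in when it is done.

Besides the shell and the picture viewer there is one more tool, called after ">>>" as name(argument=value, ...) on one line, values as JSON. play_rows: Moves the arm, as the interface text tells. Its arguments: {"type":"object","properties":{"deltas":{"type":"string"},"newtons":{"type":"number"}},"required":["deltas"]}

```bash
mkdir -p pics; ls; python3 - <<'E'
from plant import ctrl
import cv2
s=ctrl.read_state(); print({k:s[k] for k in('t','eef_pos','ee_rot','grip_width')})
for n in('scene','top'):
    cv2.imwrite(f'pics/{n}0.png',ctrl.capture(n)[:,:,::-1])
for n in('scene','top','wrist'): print(n,ctrl.calibration(n))
E
```

```text
pics
{'t': 0.0, 'eef_pos': array([0.17486327, 0.49458092, 0.23068337]), 'ee_rot': array([-1.10245001e-04,  1.69105889e-01,  9.85597627e-01, -7.10277264e-04]), 'grip_width': 0.08540211615091971}
scene {'camera_matrix': array([[480.66450026,   0.        , 322.48449205],
       [  0.        , 480.66450026, 237.74283979],
       [  0.        ,   0.        ,   1.        ]]), 'rvec': array([ 1.79275223,  1.78145884, -0.69323234]), 'tvec': array([-0.03513134, -0.37274278,  1.51668566])}
top {'camera_matrix': array([[596.82310496,   0.        , 306.58734319],
       [  0.        , 596.82310496, 235.20753875],
       [  0.        ,   0.        ,   1.        ]]), 'rvec': array([ 2.13823145, -2.15828012,  0.13409334]), 'tvec': array([0.05501139, 0.58739549, 1.65502524])}
wrist {'camera_matrix': array([[369.81405208,   0.        , 319.32349374],
       [  0.        , 369.81405208, 234.90183271],
       [  0.        ,   0.        ,   1.        ]]), 'mount': array([[-9.91179797e-05, -9.61444088e-01, -2.75000464e-01,
         7.01176675e-02],
       [ 9.99999927e-01,  6.50763909e-06, -3.83180094e-04,
        -9.99006400e-04],
       [ 3.70195840e-04, -2.75000481e-01,  9.61444017e-01,
        -1.43367026e-01],
       [ 0.00000000e+00,  0.00000000e+00,  0.00000000e+00,
         1.00000000e+00]])}
```

View pics/scene0.png

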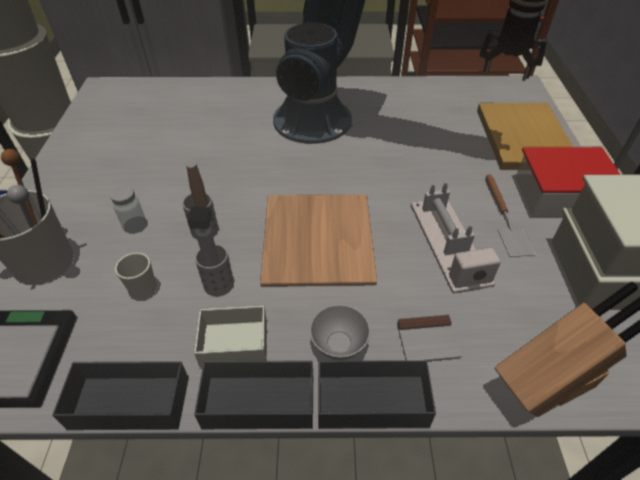

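View pics/top0.png

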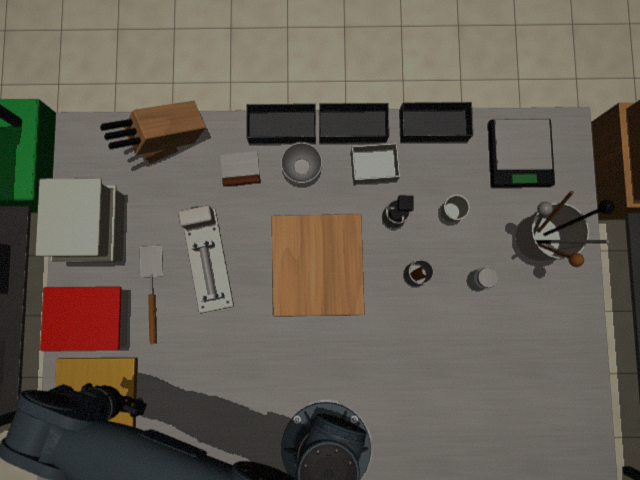

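The roller is in the cup with the black, square-topped object: top view, block top about (405,203) and cup rim (396,214). The pin is at (420,273). The board spans (272–364, 214–316). The sheeter runs from (215,300) to (197,215), with its motor housing at the upper end.

```bash
cat > h.py <<'E'
import numpy as np, cv2
from scipy.spatial.transform import Rotation as R
from plant import ctrl
def cam(n,s=None):
    c=ctrl.calibration(n); K=c['camera_matrix']
    if n=='wrist':
        q=s['ee_rot']; T=np.eye(4); T[:3,:3]=R.from_quat([q[1],q[2],q[3],q[0]]).as_matrix(); T[:3,3]=s['eef_pos']
        M=T@c['mount']; return K,M[:3,:3],M[:3,3]
    r=cv2.Rodrigues(c['rvec'])[0]; return K,r.T,-r.T@c['tvec']
def ray(C,u,v,z):
    K,Rm,p=C; d=Rm@np.linalg.inv(K)@[u,v,1]; return (p+d*(z-p[2])/d[2])
def proj(C,P):
    K,Rm,p=C; a=(np.atleast_2d(P)-p)@Rm@K.T; return a[:,:2]/a[:,2:]
E
python3 - <<'E'
from h import *
np.set_printoptions(precision=4,suppress=True)
t=cam('top'); s=cam('scene'); print(t[2],s[2])
for nm,u,v,z in [('roll top',405,203,.224),('cupa rim',396,214,.1),('pin top',417,271,.2),('b',273,215,.015),('b',362,214,.015),('b',364,315,.015),('b',273,316,.015),('peg',0,0,0)]: print(nm,ray(t,u,v,z))
im=ctrl.capture('top')
a=cv2.resize(im[195:320,170:240],None,fx=4.5,fy=4.5,interpolation=cv2.INTER_CUBIC)
b=cv2.resize(im[185:295,375:445],None,fx=4.5,fy=4.5,interpolation=cv2.INTER_CUBIC)
h=max(len(a),len(b)); c=np.zeros((h,a.shape[1]+b.shape[1],3),np.uint8); c[:len(a),:a.shape[1]]=a; c[:len(b),a.shape[1]:]=b
print(c.shape); cv2.imwrite('pics/crop.png',c[:,:,::-1])
E
```

```text
[0.3624 0.0358 1.7189] [1.3004 0.0264 0.8653]
roll top [ 0.6432 -0.2028  0.224 ]
cupa rim [ 0.6361 -0.197   0.1   ]
pin top [ 0.4717 -0.2318  0.2   ]
b [0.6512 0.1465 0.015 ]
b [ 0.6515 -0.1111  0.015 ]
b [ 0.3619 -0.1106  0.015 ]
b [0.3614 0.1468 0.015 ]
peg [1.3345 0.989  0.    ]
(562, 630, 3)
```

View pics/crop.png

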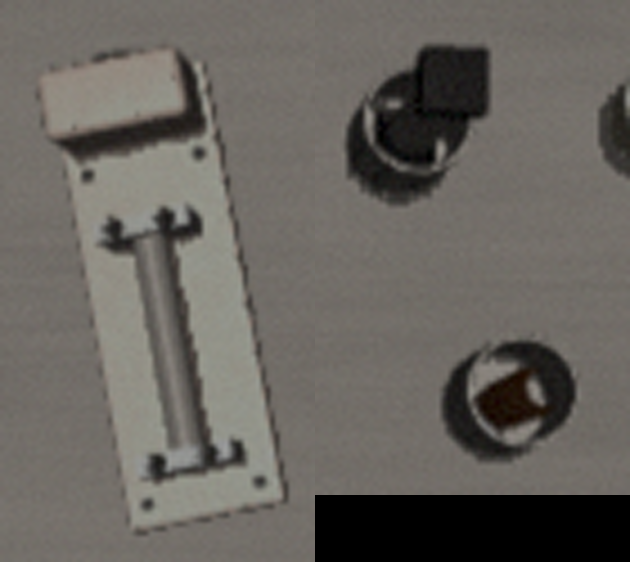

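Roller block top is near world (0.643, −0.203), with its faces about parallel to the world axes. The sheeter's x axis points away from the robot, tilted about 10° to +y. I'll start moving towards the roller.

>>> play_rows(deltas="-3.2 -2.4 -1 0 8.54;-3.2 -2.4 -1 0 8.54;-3.2 -2.4 -1 0 8.54;-3.2 -2.4 -1 0 8.54;-3.2 -2.4 -1 0 8.54;-3.2 -2.4 -1 0 8.54;-3.2 -2.4 -1 0 8.54;-3.2 -2.4 -1 0 8.54;-3.2 -2.4 -1 0 8.54;-3.2 -2.4 -1 0 8.54;-3.2 -2.4 0 0 8.54;-3.2 -2.4 0 0 8.54", newtons=20)

```text
t: 1.35
eef_pos: [0.4418, 0.0939, 0.3316]
ee_rot: [0.0, 0.169, 0.986, 0.0]
ft_force: [-0.1, 0.6, -0.0]
grip_width: 0.0855
grip_force: 0.0
```

```bash
cat >> h.py <<'E'
def st():
    s=ctrl.read_state(); q=s['ee_rot']; m=R.from_quat([q[1],q[2],q[3],q[0]]).as_matrix()
    return s,m
def todelta(target,yaw=None):
    # world target TCP -> tool-frame cm shift; yaw = wanted heading of tool x (deg)
    s,m=st(); d=m.T@(np.array(target)-s['eef_pos'])*100; y=np.degrees(np.arctan2(m[1,0],m[0,0]))
    print('t',s['t'],'tcp',s['eef_pos'].round(4),'yaw',y.round(2),'w',round(s['grip_width'],4),'F',s['ft_force'].round(1),'q',s['qpos'].round(2),'tilt',m[:,2].round(4))
    print('delta cm',d.round(2), 'turn', None if yaw is None else round(y-yaw,2))
E
python3 -c "
from h import *
todelta([.64,-.203,.33],180)"
```

```text
t 1.35 tcp [0.4418 0.0939 0.3316] yaw 160.53 w 0.0855 F [-0.1  0.6 -0. ] q [ 0.21  0.1   0.06  1.54 -0.    0.55] tilt [ 6.e-04  1.e-04 -1.e+00]
delta cm [-28.59 -21.38   0.17] turn -19.47
```

>>> play_rows(deltas="-3.57 -2.67 0 0 8.54;-3.57 -2.67 0 0 8.54;-3.57 -2.67 0 0 8.54;-3.57 -2.67 0 0 8.54;-3.57 -2.67 0 0 8.54;-3.57 -2.67 0 0 8.54;-3.57 -2.67 0 0 8.54;-3.57 -2.67 0 0 8.54;0 0 0 -8 8.54;0 0 0 -8 8.54;0 0 0 -3.5 8.54;0 0 0 0 8.54")

```text
t: 2.55
eef_pos: [0.6391, -0.2013, 0.3307]
ee_rot: [-0.0, -0.001, 1.0, 0.0]
ft_force: [-0.1, 0.7, -0.1]
grip_width: 0.0855
grip_force: 0.0
```

```bash
python3 -c "
from h import *
todelta([.64,-.203,.33],180)
cv2.imwrite('pics/w1.png',ctrl.capture('wrist')[:,:,::-1])"
```

```text
t 2.55 tcp [ 0.6391 -0.2013  0.3307] yaw -179.94 w 0.0855 F [-0.1  0.7 -0.1] q [-0.31  0.52  0.66  1.72 -0.   -0.31] tilt [-1.e-03  2.e-04 -1.e+00]
delta cm [-0.09 -0.17  0.07] turn -359.94
```

View pics/w1.png

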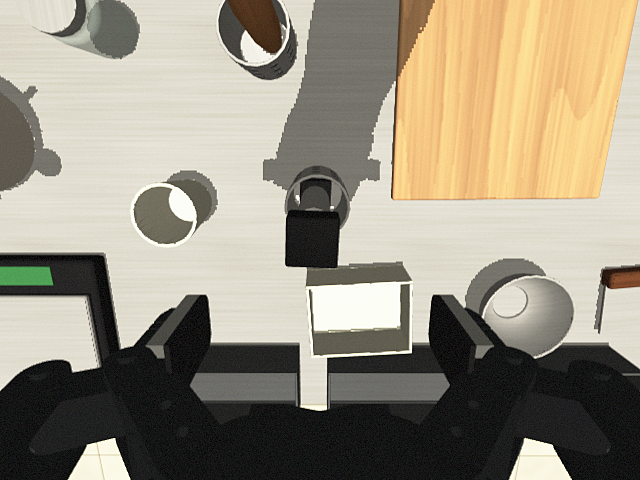

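The wrist view shows the roller's top block at roughly (286,211)–(338,267), nearly square to the gripper. The cup is below it and the fingers are clear.

```bash
python3 -c "
from h import *
s,m=st(); C=cam('wrist',s); t=cam('top')
P=[ray(C,u,v,.224) for u,v in[(287,211),(339,212),(337,268),(285,266)]]
print(np.round(P,4),np.mean(P,0))
print('top',ray(t,405.5,202.9,.224))
for z in (.1,): print('cup', [ray(C,u,v,z).round(4) for u,v in[(286,200),(350,200),(318,167)]])
f=lambda u,v,z: ray(t,170+u/4.5,195+v/4.5,z)
print('plate', [f(*a).round(4) for a in[(135,532,.012),(287,498,.012),(205,62,.012)]])
print('hous', [f(*a).round(4) for a in[(40,82,.087),(55,137,.087),(187,107,.087),(178,48,.087)]])
A,B,D=[f(*a) for a in[(135,532,.012),(287,498,.012),(205,62,.012)]]
print(np.degrees(np.arctan2(*(D-B)[[1,0]])),np.degrees(np.arctan2(*(A-B)[[1,0]]))-90)
"
```

```text
[[ 0.6229 -0.2244  0.224 ]
 [ 0.6237 -0.1885  0.224 ]
 [ 0.665  -0.1894  0.224 ]
 [ 0.6634 -0.2269  0.224 ]] [ 0.64375345 -0.20728407  0.224     ]
top [ 0.643457   -0.20411797  0.224     ]
cup [array([ 0.6382, -0.2363,  0.1   ]), array([ 0.6383, -0.1707,  0.1   ]), array([ 0.6049, -0.2034,  0.1   ])]
plate [array([0.371 , 0.3545, 0.012 ]), array([0.3915, 0.2586, 0.012 ]), array([0.6717, 0.3137, 0.012 ])]
hous [array([0.6467, 0.4034, 0.087 ]), array([0.6122, 0.3934, 0.087 ]), array([0.6301, 0.3123, 0.087 ]), array([0.6671, 0.3183, 0.087 ])]
11.131079620593619 12.048469267191322
```

>>> play_rows(deltas="0.1 -0.5 0 2 8.54;0 0 3.5 0 8.54;0 0 4 0 8.54;0 0 3.5 0 8.54;0 0 2.0 0 8.54;0 0 1.3 0 8.54;0 0 0 0 8.54")

```text
t: 3.3
eef_pos: [0.6369, -0.206, 0.1863]
ee_rot: [-0.002, 0.018, 1.0, 0.0]
ft_force: [-0.6, -0.5, 0.0]
grip_width: 0.0857
grip_force: 0.0
```

```bash
python3 -c "
from h import *
todelta([.6385,-.2065,.187],178)
cv2.imwrite('pics/w2.png',ctrl.capture('wrist')[:,:,::-1])"
```

```text
t 3.3 tcp [ 0.6369 -0.206   0.1863] yaw 177.88 w 0.0857 F [-0.6 -0.5  0. ] q [-0.31  0.51  0.29  1.35 -0.   -0.28] tilt [-3.4e-03  9.0e-04 -1.0e+00]
delta cm [-0.16 -0.04 -0.07] turn -0.12
```

View pics/w2.png

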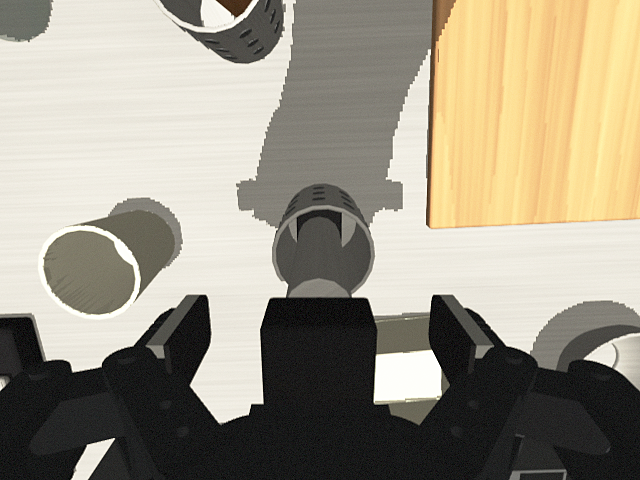

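The block is centred between the open fingers (block 262–376, fingers at 210 and 430). Now I'll close.

>>> play_rows(deltas="0 0 0 0 3.6;0 0 0 0 3.6;0 0 0 0 3.6;0 0 0 0 3.6;0 0 0 0 3.6;0 0 0 0 3.6;0 0 0 0 3.6;0 0 0 0 3.6", newtons=40)

```text
t: 4.15
eef_pos: [0.6385, -0.2063, 0.1893]
ee_rot: [0.001, 0.017, 1.0, -0.0]
ft_force: [0.0, -0.6, 5.9]
grip_width: 0.0377
grip_force: 41.7
```

>>> play_rows(deltas="0 0 0 0 3.2;0 0 -1 0 3.2;0 0 -1 0 3.2;0 0 -1.5 0 3.2;0 0 -2 0 3.2;0 0 -2 0 3.2;0 0 -2 0 3.2;0 0 -2 0 3.2;0 0 -1 0 3.2;0 0 0 0 3.2")

```text
t: 5.15
eef_pos: [0.6386, -0.2063, 0.3152]
ee_rot: [0.001, 0.017, 1.0, -0.0]
ft_force: [0.1, -0.2, -4.9]
grip_width: 0.0372
grip_force: 41.0
```

```bash
python3 -c "
from h import *
todelta([.40,.02,.32],180)
im=ctrl.capture('wrist');cv2.imwrite('pics/w3.png',im[:,:,::-1])"
```

```text
t 5.15 tcp [ 0.6386 -0.2063  0.3152] yaw 178.03 w 0.0372 F [ 0.1 -0.2 -4.9] q [-0.31  0.51  0.61  1.67 -0.   -0.28] tilt [ 2.4e-03 -8.0e-04 -1.0e+00]
delta cm [24.62 21.79 -0.55] turn -1.97
```

View pics/w3.png

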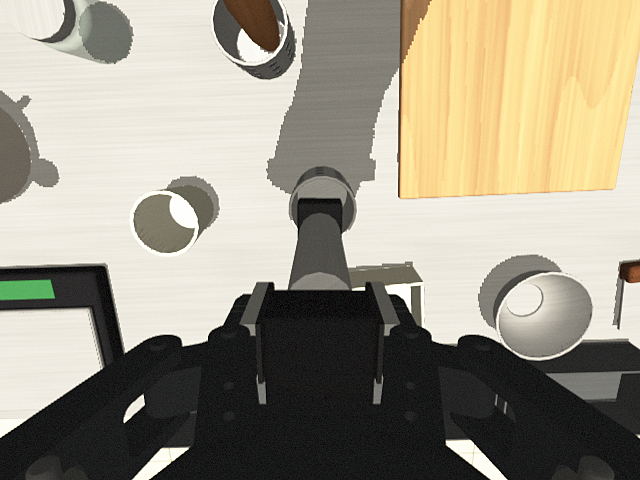

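The roller is held, hanging straight and out of the cup, which still stands. Next I'll carry it to the near half of the board.

>>> play_rows(deltas="0 1.5 0 0 3.2;0 2.5 0 0 3.2;2 2.5 0 0 3.2;3 2.5 0 0 3.2;3.5 2.5 0 0 3.2;3.5 2.5 0 0 3.2;3.5 2.5 0 0 3.2;3.5 2.5 0 0 3.2;3 2 0 0 3.2;2.5 1.2 0 0 3.2;1.2 0 0 -2 3.2;0 0 0 0 3.2")

```text
t: 6.4
eef_pos: [0.3866, 0.0253, 0.3132]
ee_rot: [-0.0, -0.001, 1.0, 0.0]
ft_force: [-0.4, -0.8, -4.2]
grip_width: 0.0376
grip_force: 41.6
```

```bash
python3 -c "
from h import *
todelta([.387,.02,.208],180)"
```

```text
t 6.4 tcp [0.3866 0.0253 0.3132] yaw -179.84 w 0.0376 F [-0.4 -0.8 -4.2] q [ 0.07 -0.02 -0.1   1.49  0.    0.06] tilt [-5.e-04  1.e-04 -1.e+00]
delta cm [-0.04 -0.53 10.52] turn -359.84
```

>>> play_rows(deltas="0 -0.2 3 0 3.2;0 0 3 0 3.2;0 0 2.5 0 3.2;0 0 1.5 0 3.2;0 0 0.9 0 3.2;0 0 0 0 3.2;0 0 0.2 0 3.2;0 0 0.2 0 3.2;0 0 0 0 3.2", newtons=40)

```text
t: 7.3
eef_pos: [0.3892, 0.0226, 0.2006]
ee_rot: [0.0, -0.0, 1.0, -0.0]
ft_force: [-0.0, -0.2, -4.6]
grip_width: 0.0373
grip_force: 41.6
```

>>> play_rows(deltas="0 0 0.15 0 3.2;0 0 0.1 0 3.2;0 0 0 0 3.2", newtons=25)

```text
t: 7.6
eef_pos: [0.3901, 0.0226, 0.2001]
ee_rot: [0.002, -0.0, 1.0, 0.0]
ft_force: [-2.9, -0.8, 17.8]
grip_width: 0.0378
grip_force: 44.5
```

```bash
python3 -c "
from h import *
th=np.radians(np.r_[0,3,6,10,14,18,22,26,30,35,40,45,50,55,60,65,70,74,78,82,86,90]-6.6)
d=np.diff(20.84*np.c_[-np.sin(th),-np.cos(th)],axis=0)
for a,b in d: print(f'{a:.2f} {b:.2f}',end='; ')
"
```

```text
-1.09 -0.10; -1.09 -0.04; -1.45 0.04; -1.45 0.14; -1.44 0.24; -1.42 0.34; -1.39 0.43; -1.35 0.53; -1.64 0.79; -1.56 0.93; -1.47 1.07; -1.37 1.19; -1.27 1.31; -1.15 1.41; -1.02 1.51; -0.88 1.59; -0.61 1.32; -0.51 1.36; -0.42 1.39; -0.32 1.42; -0.22 1.44;
```

It's touching the board, pressing about 22 N. Now the first part of the tilt.

>>> play_rows(deltas="-1.1 -0.1 0 0 3.2;-1.1 0 -0.1 0 3.2;-1.1 0 0 0 3.2;-1.4 0 0 0 3.2;0 0 0 0 3.2", newtons=20)

```text
t: 8.1
eef_pos: [0.4379, 0.0217, 0.1996]
ee_rot: [0.001, -0.0, 1.0, 0.0]
ft_force: [-0.0, 0.2, 7.6]
grip_width: 0.0375
grip_force: 44.5
```

```bash
python3 -c "
from h import *
todelta([.387,.02,.208],180)
a=ctrl.capture('scene');b=ctrl.capture('wrist')
x=cv2.resize(a[80:360,180:520],(400,330));y=cv2.resize(b,(400,300));y=cv2.copyMakeBorder(y,0,30,0,0,0)
cv2.imwrite('pics/p1.png',np.hstack([x,y])[:,:,::-1])"
```

```text
t 8.1 tcp [0.4379 0.0217 0.1996] yaw -179.97 w 0.0375 F [-0.   0.2  7.6] q [ 0.05  0.1  -0.27  1.2   0.    0.05] tilt [ 2.4e-03  3.0e-04 -1.0e+00]
delta cm [ 5.09 -0.17 -0.85] turn -359.97
```

View pics/p1.png

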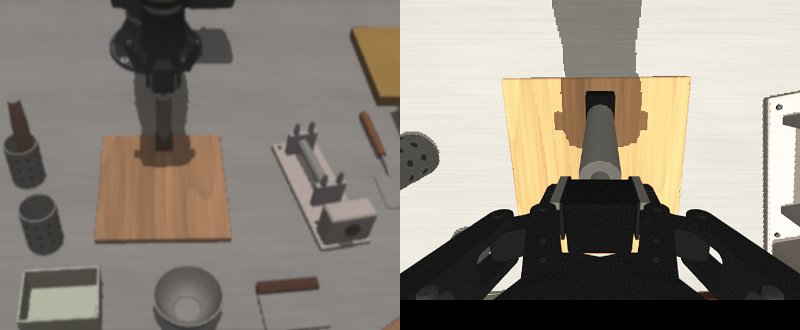

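The roller is tilting about its foot: in the wrist view (right half) the foot block has moved up to about (600,103), and it stays on the board. I'll carry on along the arc.

>>> play_rows(deltas="-1.45 0 0.14 0 3.2;-1.44 0 0.24 0 3.2;-1.42 0 0.34 0 3.2;-1.39 0 0.43 0 3.2;-1.35 0 0.53 0 3.2;-1.64 0 0.79 0 3.2;-1.56 0 0.93 0 3.2;0 0 0 0 3.2", newtons=20)

```text
t: 9.0
eef_pos: [0.5407, 0.0215, 0.1631]
ee_rot: [-0.0, -0.0, 1.0, -0.0]
ft_force: [0.8, 0.3, -1.0]
grip_width: 0.0377
grip_force: 42.8
```

```bash
python3 -c "
from h import *
todelta([.387,.02,.208],180)
s,m=st();b=ctrl.capture('wrist');C=cam('wrist',s)
# where the foot block (either end of its lower/upper edges) should appear if tilt=th
G=s['eef_pos']+[0,0,.022]
for th in (30,35,40,45):
    r=np.radians(th);ax=np.array([np.sin(r),0,np.cos(r)]);n=np.array([np.cos(r),0,-np.sin(r)])
    foot=G+.005*n-.207*ax
    print(th,foot.round(3),proj(C,np.array([foot+y*np.array([0,.019,0])+k*.019*n for y in(-1,1) for k in(-1,1)])).round(0).tolist())
cv2.imwrite('pics/p2.png',b[:,:,::-1])"
```

```text
t 9.0 tcp [0.5407 0.0215 0.1631] yaw -179.98 w 0.0377 F [ 0.8  0.3 -1. ] q [ 0.04  0.3  -0.11  1.16 -0.    0.04] tilt [-1.e-04 -3.e-04 -1.e+00]
delta cm [15.37 -0.15 -4.49] turn -359.98
30 [0.441 0.022 0.003] [[295.0, 65.0], [297.0, 113.0], [347.0, 65.0], [344.0, 113.0]]
35 [0.426 0.022 0.013] [[293.0, 39.0], [296.0, 91.0], [348.0, 39.0], [345.0, 91.0]]
40 [0.411 0.022 0.023] [[292.0, 12.0], [295.0, 67.0], [350.0, 12.0], [347.0, 67.0]]
45 [0.398 0.022 0.035] [[290.0, -18.0], [294.0, 41.0], [352.0, -18.0], [348.0, 41.0]]
```

View pics/p2.png

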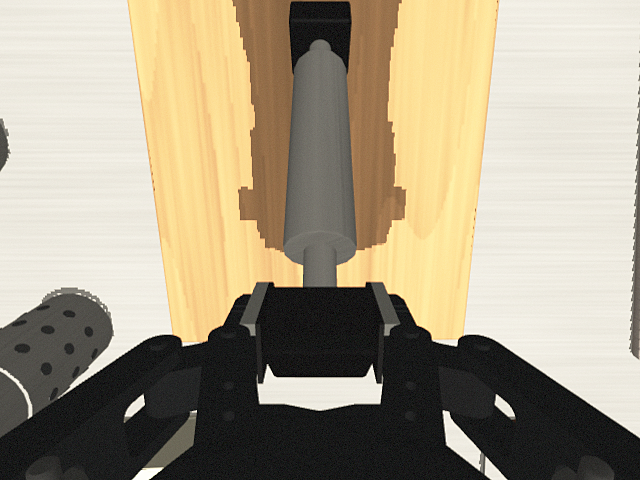

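The tilt is about 40° as planned, with the foot block at (290–350, 2–30) on the board. Continuing down.

>>> play_rows(deltas="-1.47 0 1.07 0 3.2;-1.37 0 1.19 0 3.2;-1.27 0 1.31 0 3.2;-1.15 0 1.41 0 3.2;-1.02 0 1.51 0 3.2;-0.88 0 1.59 0 3.2;-0.61 0 1.32 0 3.2;-0.51 0 1.36 0 3.2;-0.42 0 1.39 0 3.2;0 0 0 0 3.2", newtons=20)

```text
t: 10.05
eef_pos: [0.6252, 0.0217, 0.0412]
ee_rot: [-0.001, -0.0, 1.0, -0.0]
ft_force: [-1.5, 0.1, -2.5]
grip_width: 0.0377
grip_force: 43.9
```

>>> play_rows(deltas="-0.3 0 1.0 0 3.2;-0.2 0 0.6 0 3.2;-0.1 0 0.4 0 3.2;0 0 0 0 3.2", newtons=20)

```text
t: 10.45
eef_pos: [0.6311, 0.0216, 0.0228]
ee_rot: [-0.0, -0.0, 1.0, -0.0]
ft_force: [-1.3, -0.2, -1.6]
grip_width: 0.0374
grip_force: 44.3
```

```bash
python3 -c "
from h import *
todelta([.387,.02,.208],180)
s,m=st();b=ctrl.capture('wrist');C=cam('wrist',s)
a=ctrl.capture('scene')
x=cv2.resize(a[170:310,240:400],(400,350));y=cv2.copyMakeBorder(cv2.resize(b,(400,300)),0,50,0,0,0)
cv2.imwrite('pics/p3.png',np.hstack([x,y])[:,:,::-1])"
```

```text
t 10.45 tcp [0.6311 0.0216 0.0228] yaw -179.97 w 0.0374 F [-1.3 -0.2 -1.6] q [ 0.03  0.55 -0.09  0.94 -0.    0.03] tilt [-8.e-04 -2.e-04 -1.e+00]
delta cm [ 24.42  -0.15 -18.5 ] turn -359.97
```

View pics/p3.png

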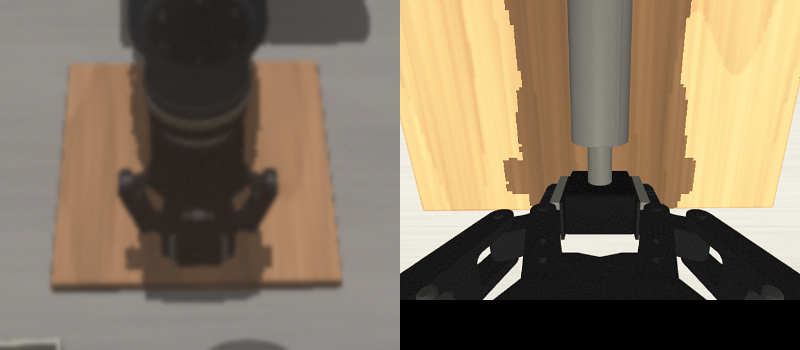

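Nearly flat, with the roller along the board's centre line and the held block still on the board. I'll creep down the last millimetres.

>>> play_rows(deltas="0 0 0.3 0 3.2;0 0 0 0 3.2")

```text
t: 10.75
eef_pos: [0.6322, 0.0217, 0.0206]
ee_rot: [0.001, -0.0, 1.0, -0.0]
ft_force: [0.4, -0.5, 1.0]
grip_width: 0.0376
grip_force: 44.5
```

>>> play_rows(deltas="0 0 0.2 0 3.2;0 0 0 0 3.2")

```text
t: 10.95
eef_pos: [0.6323, 0.0217, 0.0186]
ee_rot: [0.001, -0.0, 1.0, -0.0]
ft_force: [2.9, -0.1, -0.0]
grip_width: 0.0377
grip_force: 44.5
```

>>> play_rows(deltas="0 0 0.15 0 3.2;0 0 0 0 3.2")

```text
t: 11.15
eef_pos: [0.6318, 0.0217, 0.0169]
ee_rot: [0.0, -0.0, 1.0, -0.0]
ft_force: [2.4, -0.2, 1.6]
grip_width: 0.0374
grip_force: 44.6
```

>>> play_rows(deltas="0 0 0.15 0 3.2;0 0 0 0 3.2")

```text
t: 11.35
eef_pos: [0.6319, 0.0217, 0.0167]
ee_rot: [0.001, -0.0, 1.0, -0.0]
ft_force: [-1.4, -0.4, 11.3]
grip_width: 0.0376
grip_force: 45.9
```

Contact at the expected height. Releasing slowly.

>>> play_rows(deltas="0 0 -0.05 0 3.9;0 0 0 0 4.2;0 0 0 0 4.6;0 0 0 0 5;0 0 0 0 5.5;0 0 0 0 6.5;0 0 0 0 6.5;0 0 0 0 6.5")

```text
t: 12.15
eef_pos: [0.6313, 0.0217, 0.0158]
ee_rot: [-0.0, -0.0, 1.0, -0.0]
ft_force: [-0.3, -0.2, 0.2]
grip_width: 0.0651
grip_force: 0.0
```

>>> play_rows(deltas="0 0 -1 0 6.5;0 0 -2 0 6.5;0 0 -3 0 6.5;0 0 -4 0 6.5;1 0 -4 0 8.54;3 0 -3 0 8.54;3 0 0 0 8.54;3 0 0 0 8.54;1 0 0 0 8.54;0 0 0 0 8.54")

```text
t: 13.15
eef_pos: [0.5207, 0.0216, 0.1869]
ee_rot: [0.001, -0.0, 1.0, -0.0]
ft_force: [0.1, -0.1, 0.7]
grip_width: 0.085
grip_force: 0.0
```

```bash
python3 -c "
from h import *
todelta([.52,.02,.06],180)
s,m=st();b=ctrl.capture('wrist')
cv2.imwrite('pics/w5.png',b[:,:,::-1])"
```

```text
t 13.15 tcp [0.5207 0.0216 0.1869] yaw -179.96 w 0.085 F [ 0.1 -0.1  0.7] q [ 0.04  0.25 -0.11  1.21 -0.    0.04] tilt [ 0.0012 -0.     -1.    ]
delta cm [ 0.09 -0.16 12.69] turn -359.96
```

View pics/w5.png

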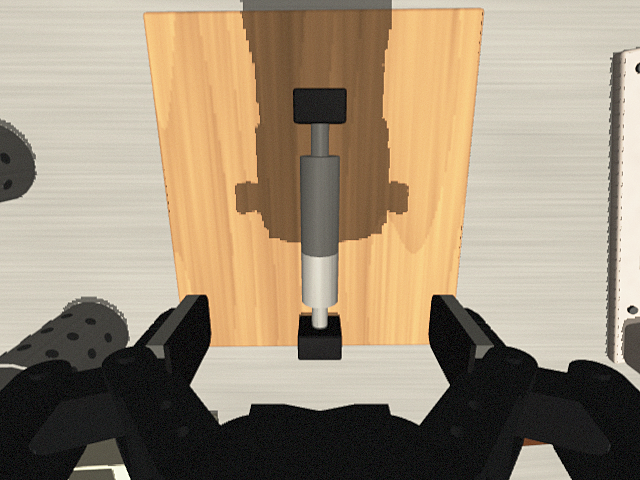

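The roller lies flat on the board, let go, along the board's x axis. Its near block is at (294–346, 88–123), the barrel runs from row 155 to 307 and the far block sits at rows 318–358.

```bash
python3 -c "
from h import *
s,m=st();C=cam('wrist',s)
print('near outer',ray(C,320,88,.053),'barrel near',ray(C,320,155,.05),'barrel far',ray(C,320,307,.042),'far outer top', ray(C,320,358,.015),ray(C,320,337,.053))
print('y', ray(C,(301+340)/2,200,.034)[1], ray(C,(294+346)/2,105,.053)[1],ray(C,(299+341)/2,340,.053)[1])
todelta([.532,.0216,.0168],180)
# sheeter: top view edges, bright-plate mask line fits
t=cam('top'); im=cv2.cvtColor(ctrl.capture('top'),cv2.COLOR_RGB2GRAY)
th=np.radians(11.3);ex=np.array([np.cos(th),np.sin(th)]);ey=np.array([-ex[1],ex[0]]);o=np.array([.489,.328])
xs=np.arange(-.13,.2,.001);ys=np.arange(-.07,.07,.001)
g=np.array([[np.r_[o+x*ex+y*ey,.012] for y in ys] for x in xs]);uv=proj(t,g.reshape(-1,3)).astype(np.float32)
w=cv2.remap(im,uv[:,0].reshape(g.shape[:2]),uv[:,1].reshape(g.shape[:2]),cv2.INTER_LINEAR).astype(float)
def edge(p): d=np.diff(cv2.GaussianBlur(p[None],(7,1),1.5)[0]);return d
for a,b in((-.1,-.085),(-.05,-.03),(-.02,0),(.01,.03),(.04,.06),(.085,.105)):
    p=w[(xs>a)&(xs<b)].mean(0);d=edge(p);print(a,'left',ys[d[:40].argmax()],'right',ys[100+d[100:].argmin()])
for a,b in((-.045,-.035),(-.02,-.01),(.03,.045)):
    d=edge(w[:,(ys>a)&(ys<b)].mean(1));print('x start',xs[d[:50].argmax()],'end',xs[270+d[270:].argmin()])
"
```

```text
near outer [0.42402642 0.02113071 0.053     ] barrel near [0.47012141 0.02117928 0.05      ] barrel far [0.5984513  0.02131404 0.042     ] far outer top [0.66734697 0.02141568 0.015     ] [0.62081565 0.02132154 0.053     ]
y 0.021640889832985438 0.0211416066993234 0.0213243250112395
t 13.2 tcp [0.5219 0.0216 0.1866] yaw -179.97 w 0.0854 F [ 1.2 -0.3  0.9] q [ 0.04  0.25 -0.11  1.21 -0.    0.04] tilt [ 0.0017 -0.     -1.    ]
delta cm [-0.98 -0.   16.99] turn -359.97
-0.1 left -0.045999999999999985 right 0.03500000000000009
-0.05 left -0.045999999999999985 right 0.0500000000000001
-0.02 left -0.045999999999999985 right 0.0500000000000001
0.01 left -0.045999999999999985 right 0.0500000000000001
0.04 left -0.045999999999999985 right 0.0500000000000001
0.085 left -0.045999999999999985 right 0.0500000000000001
x start -0.10799999999999998 end 0.16600000000000026
x start -0.10799999999999998 end 0.19000000000000028
x start -0.10799999999999998 end 0.19100000000000028
```

>>> play_rows(deltas="-1.2 0 2 0 8.54;0 0 4 0 8.54;0 0 4 0 8.54;0 0 3.5 0 8.54;0 0 2 0 8.54;0 0 1.3 0 8.54;0 0 0 0 8.54")

```text
t: 13.95
eef_pos: [0.5331, 0.0215, 0.0154]
ee_rot: [-0.002, -0.0, 1.0, -0.0]
ft_force: [-0.3, -0.3, 0.5]
grip_width: 0.0852
grip_force: 0.0
```

>>> play_rows(deltas="0 0 0 0 4;0 0 0 0 3;0 0 0 0 3;0 0 0 0 3;0 0 0 0 2.6;0 0 0 0 2.6;0 0 0 0 2.6;0 0 0 0 2.6", newtons=40)

```text
t: 14.75
eef_pos: [0.534, 0.0216, 0.0188]
ee_rot: [0.001, -0.0, 1.0, -0.0]
ft_force: [-0.8, -0.9, 5.7]
grip_width: 0.0308
grip_force: 39.3
```

```bash
python3 -c "
from h import *
todelta([.532,.0216,.0168],180)"
```

```text
t 14.75 tcp [0.534  0.0216 0.0188] yaw -179.97 w 0.0308 F [-0.8 -0.9  5.7] q [ 0.04  0.41 -0.35  0.81 -0.    0.04] tilt [ 1.8e-03 -1.0e-04 -1.0e+00]
delta cm [ 0.2 -0.   0.2] turn -359.97
```

>>> play_rows(deltas="0 0 -0.5 0 2.6;0 0 -1 0 2.6;0 0 -2 0 2.6;0 0 -3 0 2.6;0 0.5 -3.5 0 2.6;0 1.5 -3.5 0 2.6;0 2.5 -3.5 0 2.6;0 2.5 -3 0 2.6;0 2.5 -2 0 2.6;0 2 -1 0 2.6;0 1 0 0 2.6;0 0 0 0 2.6", newtons=50)

```text
t: 15.95
eef_pos: [0.5329, 0.1474, 0.2475]
ee_rot: [-0.0, -0.001, 1.0, -0.0]
ft_force: [0.4, 0.1, -5.8]
grip_width: 0.0303
grip_force: 50.2
```

```bash
cat > sh.py <<'E'
from h import *
todelta([.49,.33,.2],-168.7)
s,m=st();C=cam('wrist',s);rgb=ctrl.capture('wrist');cv2.imwrite('pics/w6.png',rgb[:,:,::-1])
im=cv2.cvtColor(rgb,cv2.COLOR_RGB2GRAY)
th=np.radians(11.3);ex=np.array([np.cos(th),np.sin(th)]);ey=np.array([-ex[1],ex[0]]);o=np.array([.4906,.3304])
def warp(z,xs,ys):
    g=np.array([[np.r_[o+x*ex+y*ey,z] for y in ys] for x in xs]);uv=proj(C,g.reshape(-1,3)).astype(np.float32)
    return cv2.remap(im,uv[:,0].reshape(g.shape[:2]),uv[:,1].reshape(g.shape[:2]),cv2.INTER_LINEAR)
E
python3 - <<'E'
from sh import *
print('corners',proj(C,np.array([np.r_[o+x*ex+y*ey,.012] for x,y in((-.11,-.05),(-.11,.05),(.18,-.05),(.18,.05))])).round(0).tolist())
xs=np.arange(-.125,.2,.001);ys=np.arange(-.07,.07,.001);w=warp(.012,xs,ys)
# coarse numeric map
for a,b in((-.1,-.085),(-.05,-.03),(-.02,0),(.01,.03),(.04,.06),(.085,.105)):
    p=w[(xs>a)&(xs<b)].mean(0);print(a,'L',p[10:36:1].astype(int).tolist(),'R',p[105:136].astype(int).tolist())
for a,b in((-.045,-.03),(.02,.045)):
    p=w[:,(ys>a)&(ys<b)].mean(1);print('x0',p[:30].astype(int).tolist())
E
```

```text
t 15.95 tcp [0.5329 0.1474 0.2475] yaw -179.88 w 0.0303 F [ 0.4  0.1 -5.8] q [ 0.27  0.28  0.09  1.38 -0.    0.27] tilt [-5.e-04 -2.e-04 -1.e+00]
delta cm [ 4.25 18.27  4.75] turn -11.18
corners [[441.0, 52.0], [550.0, 28.0], [468.0, 325.0], [557.0, 309.0]]
-0.1 L [206, 208, 210, 202, 134, 94, 72, 99, 161, 205, 217, 244, 243, 242, 242, 242, 243, 245, 223, 173, 172, 172, 175, 179, 180, 185] R [172, 175, 176, 184, 212, 238, 239, 238, 239, 240, 237, 216, 203, 206, 205, 205, 206, 206, 205, 204, 203, 204, 205, 205, 207, 209, 209, 209, 209, 209, 209]
-0.05 L [202, 203, 203, 185, 148, 82, 75, 103, 165, 212, 225, 243, 242, 242, 241, 241, 241, 241, 241, 241, 241, 241, 241, 242, 242, 242] R [238, 238, 238, 238, 238, 238, 238, 238, 238, 239, 235, 215, 202, 202, 203, 203, 203, 204, 203, 204, 204, 204, 203, 204, 204, 204, 204, 204, 204, 204, 204]
-0.02 L [202, 203, 203, 185, 150, 81, 75, 105, 170, 217, 226, 245, 243, 242, 242, 242, 241, 241, 241, 241, 241, 241, 240, 240, 240, 241] R [238, 238, 238, 238, 238, 238, 238, 238, 238, 239, 234, 215, 200, 202, 202, 202, 202, 202, 203, 203, 203, 202, 202,
[... 521 characters left out ...]
0, 238, 216, 200, 203, 204, 203, 203, 203, 203, 204, 203, 203, 203, 202, 203, 204, 203, 203, 204, 204, 203]
0.085 L [205, 207, 207, 189, 152, 82, 74, 112, 186, 227, 228, 242, 242, 241, 241, 241, 241, 241, 240, 240, 240, 240, 240, 240, 240, 240] R [204, 203, 204, 206, 204, 178, 137, 117, 103, 89, 83, 76, 69, 72, 77, 83, 87, 91, 97, 105, 111, 118, 126, 136, 146, 157, 168, 176, 182, 181, 189]
x0 [204, 203, 203, 204, 205, 204, 204, 203, 204, 204, 205, 204, 203, 168, 198, 234, 242, 242, 241, 241, 241, 241, 242, 237, 207, 177, 163, 159, 158, 162]
x0 [206, 205, 205, 204, 203, 204, 205, 206, 207, 207, 207, 208, 208, 176, 196, 224, 237, 239, 239, 239, 239, 239, 240, 238, 217, 195, 187, 184, 183, 183]
```

```bash
python3 - <<'E'
from h import *
s,m=st();C=cam('wrist',s);im=cv2.cvtColor(cv2.imread('pics/w6.png'),cv2.COLOR_BGR2GRAY)
th=np.radians(11.3);ex=np.array([np.cos(th),np.sin(th)]);ey=np.array([-ex[1],ex[0]]);o=np.array([.4896,.3285])
def warp(z,xs,ys):
    g=np.array([[np.r_[o+x*ex+y*ey,z] for y in ys] for x in xs]);uv=proj(C,g.reshape(-1,3)).astype(np.float32)
    return cv2.remap(im,uv[:,0].reshape(g.shape[:2]),uv[:,1].reshape(g.shape[:2]),cv2.INTER_LINEAR)
ys=np.arange(-.04,.0401,.002)
for xc in(-.074,.074):
  xs=xc+np.arange(-.012,.0121,.003)
  for z in(.068,.097):
    print(xc,z)
    for x,r in zip(xs,warp(z,xs,ys)): print(f'{(x-xc)*1e3:4.0f}',' '.join(f'{v:3d}' for v in r))
E
```

```text
-0.074 0.068
 -12 240 240 241 240 241 241 242 240 238 240 240 239 239 240 240 239 238 238 238 239 239 240 240 238 237 238 239 217 209 207 205 206 208 207 206 205 208 208 210 212 214
  -9 244 243 241 242 241 243 240 239 238 241 242 243 245 245 247 244 241 238 238 237 239 239 238 239 238 238 241 218 209 214 216 213 215 211 210 211 210 209 208 207 207
  -6  86  80  70  69 124 244 240 239 242 241  74  53  59  74  72  73  71  66 163 232 237 236 236 234 238 233  68  68  62  64  68  74  77  70  69 110 174 209 209 208 209
  -3  72  72  71  71 131 244 239 238 249  51  65  70  73  75  77  80  79 102 245 238 236 236 236 236 246  49  65  66  69  73  76  75  79  79  82 162 212 209 211 206 206
   0  70  73  69  68 119 244 240 240 241  50  69  72  72  74  72  78  82  80 191 239 237 236 237 237 217  53  64  67  74  73  73  76  77  81  82  86 194 208 208 204 205
   3  68  73  68  70 128 245 243 241 244 226  52  69  71  71  71  68 110 213 244 241 238 238 239 237 239 182  55  67  72  71  70  71  70 130 203 206 207 208 207 209 210
   6 219 239 131 122 117 113 107 114  55 105 129 159 179 210 229 229 206 
[... 4333 characters left out ...]
 205 204 202 203 202 206
   3 239 240 241 238 240 239 241 241 242 242 241 243 174  46  97 109 243 239 236 208 208 205 209 210 212 213 214 208 206 209 205 211 210 207 208 205 206 206 207 206 208
   6 240 240 240 240 240 240 240 241 242 242 242 241 245 100  95  91 238 240 238 208 209 209 211 209 208 208 212 208 207 210 208 211 210 209 211 205 209 211 210 209 206
   9 246 242 241 242 239 239 242 245 242 241 244 245 243 244 242 247 243 241 239 208 205 208 207 207 203 207 208 210 207 209 209 208 207 204 206 207 207 209 211 208 207
  12 133 126 130 118 119 151 181 125 127 125 161 127 134 140 162 120 229 239 237 207 211 207 208 206 208 206 208 211 210 207 204 202 204 203 207 209 208 210 207 205 203
```

>>> play_rows(deltas="0 1 0 0 2.6;0.5 2 0 0 2.6;0.5 2.5 0 0 2.6;0.5 3 0 0 2.6;0.5 3 0 0 2.6;0.5 2.5 0 0 2.6;0.5 2 0 0 2.6;0.5 1.5 0 0 2.6;0.5 0.6 0 0 2.6;0.4 0 0 -6 2.6;0 0 0 -5.2 2.6;0 0 0 0 2.6")

```text
t: 17.2
eef_pos: [0.489, 0.3269, 0.2477]
ee_rot: [-0.0, -0.098, 0.995, -0.0]
ft_force: [0.5, -0.5, -3.8]
grip_width: 0.0305
grip_force: 50.3
```

>>> play_rows(deltas="0 0 2 0 2.6;0 0 3 0 2.6;0 0 3 0 2.6;0 0 2 0 2.6;0 0 1.5 0 2.6;0 0 0 0 2.6;0 0 0 0 2.6")

```text
t: 17.9
eef_pos: [0.4894, 0.3272, 0.1331]
ee_rot: [-0.0, -0.097, 0.995, -0.0]
ft_force: [0.5, 0.1, -4.3]
grip_width: 0.0302
grip_force: 50.2
```

```bash
python3 -c "
from h import *
todelta([.4884,.3274,.13],-168.7)"
```

```text
t 17.9 tcp [0.4894 0.3272 0.1331] yaw -168.89 w 0.0302 F [ 0.5  0.1 -4.3] q [ 0.59  0.39 -0.04  1.13 -0.    0.4 ] tilt [-2.e-04 -3.e-04 -1.e+00]
delta cm [0.09 0.04 0.31] turn -0.19
```

```bash
python3 - <<'E'
from h import *
s,m=st();C=cam('wrist',s);rgb=ctrl.capture('wrist');cv2.imwrite('pics/w7.png',rgb[:,:,::-1]);im=cv2.cvtColor(rgb,cv2.COLOR_RGB2GRAY)
th=np.radians(11.3);ex=np.array([np.cos(th),np.sin(th)]);ey=np.array([-ex[1],ex[0]]);o=np.array([.4884,.3274])
print('cam in sheeter',(C[2][:2]-o)@ex,(C[2][:2]-o)@ey,C[2][2])
for z in(.068,.097,.148):
  xs=-.074+np.arange(-.018,.0181,.003);ys=np.arange(-.036,.0361,.002)
  g=np.array([[np.r_[o+x*ex+y*ey,z] for y in ys] for x in xs]);uv=proj(C,g.reshape(-1,3)).astype(np.float32)
  w=cv2.remap(im,uv[:,0].reshape(g.shape[:2]),uv[:,1].reshape(g.shape[:2]),cv2.INTER_LINEAR)
  print(z)
  for x,r in zip(xs,w): print(f'{(x+.074)*1e3:4.0f}',' '.join(f'{v:3d}' for v in r))
E
```

```text
cam in sheeter -0.06963232299683773 -0.0007652161813522865 0.2765025919875248
0.068
 -18 155 157 156  97  76 158 156 158 158 157 157 154  88 100 109 110 118 129 139 133 117 114 104  86 158 160 159 158 158 160 161 204 161 137 255 252 252
 -15 154 156 134  63  66  57 156 156 157 156 159 156  86  98 112 114 116 133 139 129 118 116 109  88 161 160 160 160 158 159 163  39 137 128 205 252 252
 -12 156 156 157 149  97 161 155 155 156 160 156 157  84 103 110 113 117 131 134 127 118 114 105  90 158 162 160 158 158 157 160 164 121 231 253 252 253
  -9 157 154 156 158 156 157 160 155 155 157 157 156  95 101 111 113 119 128 135 127 118 117 104  87 160 159 152 155 159 158 159 158 159 237 255 252 252
  -6 155 156 160 157 158 156 156 154 157 152 145 158  91 101 110 112 119 131 137 127 117 116 108  88 159 160 164 136 162 158 158 156 159 158 158 254 252
  -3 159 158 158 157 158 159 161 127  97 151 101  82  81 102 112 114 118 128 135 128 118 116 107  89 121  73  76 131 141  75 162 162 160 161 158 155 255
   0 157 158 153 157 160 158 160  76 159 159 160  71  83 100 108 110 119 129 134 131 117 114 108  
[... 4262 characters left out ...]
 101 113 125 134 118 112  93 159 139 162 159 161 159 160 159 151 229 230 228 228 230 232
   9 224 226 228 229 123 118 120 153 155 153 158 159 158 156 137 105 112 123 132 118 112  96 159 157 156 159 161 159 160 157 108 225 227 226 228 232 229
  12 226 224 227 225 150 121 117 155 155 155  80  97  99 107 112 115 118 119 114 121 114 117 115 114 109  97 163 161 158 160 120 140 230 230 229 229 227
  15 221 225 226 221 229 122 126 157 156 156  83  95 103 108 115 120 128 127 127 128 126 122 115 111 109  98 162 160 157 158 109 119 218 227 228 227 226
  18 223 227 227 224 226 121 118 158 153 155  83  96 102 113 113 121 128 131 126 129 126 120 116 113 110  97 159 158 156 158 118 120 118 226 226 230 226
```

Numeric check of the wrist view at the near saddle: the neck is within 1 mm of midway between the pegs and centred along the saddle. Lowering.

>>> play_rows(deltas="0.05 0.05 1 0 2.6;0 0 1 0 2.6;0 0 1 0 2.6;0 0 1 0 2.6;0 0 1 0 2.6;0 0 1 0 2.6;0 0 0.5 0 2.6;0 0 0 0 2.6")

```text
t: 18.75
eef_pos: [0.4882, 0.3277, 0.0668]
ee_rot: [-0.001, -0.098, 0.995, -0.0]
ft_force: [0.6, 0.0, -4.8]
grip_width: 0.0303
grip_force: 50.3
```

>>> play_rows(deltas="0 0 0.4 0 2.6;0 0 0.2 0 2.6;0 0 0 0 2.6")

```text
t: 19.05
eef_pos: [0.4886, 0.3279, 0.0617]
ee_rot: [-0.0, -0.098, 0.995, -0.0]
ft_force: [0.5, 0.6, -3.3]
grip_width: 0.0306
grip_force: 50.3
```

>>> play_rows(deltas="0 0 0.15 0 2.6;0 0 0 0 2.6")

```text
t: 19.25
eef_pos: [0.4886, 0.328, 0.0603]
ee_rot: [0.0, -0.098, 0.995, -0.0]
ft_force: [-2.0, 0.3, -4.5]
grip_width: 0.0304
grip_force: 50.3
```

>>> play_rows(deltas="0 0 0.1 0 2.6;0 0 0 0 2.6")

```text
t: 19.45
eef_pos: [0.4887, 0.3281, 0.0598]
ee_rot: [0.0, -0.098, 0.995, 0.0]
ft_force: [-1.2, -1.0, 0.5]
grip_width: 0.0306
grip_force: 51.0
```

>>> play_rows(deltas="0 0 0.1 0 2.6;0 0 0 0 2.6")

```text
t: 19.65
eef_pos: [0.4888, 0.3281, 0.0596]
ee_rot: [0.001, -0.098, 0.995, 0.0]
ft_force: [-3.8, -2.1, 9.0]
grip_width: 0.0308
grip_force: 52.0
```

Contact at the expected seat height. Releasing and retreating.

>>> play_rows(deltas="0 0 0 0 3.3;0 0 0 0 3.6;0 0 0 0 4;0 0 0 0 5;0 0 0 0 6;0 0 0 0 7;0 0 0 0 7;0 0 0 0 7")

```text
t: 20.45
eef_pos: [0.4886, 0.328, 0.0582]
ee_rot: [-0.0, -0.098, 0.995, -0.0]
ft_force: [0.4, -0.6, -0.0]
grip_width: 0.0704
grip_force: 0.0
```

>>> play_rows(deltas="0 0 -1 0 7;0 0 -2 0 7;0 0 -3 0 7;0 0 -3.5 0 7;0 0 -3.5 0 7;0 0 -2 0 7;0 0 0 0 7;0 0 0 0 7")

```text
t: 21.25
eef_pos: [0.4887, 0.3281, 0.2089]
ee_rot: [0.0, -0.098, 0.995, 0.0]
ft_force: [-0.5, 0.3, -0.1]
grip_width: 0.0698
grip_force: 0.0
```

```bash
python3 - <<'E'
from h import *
todelta([.4884,.3274,.13],-168.7)
s,m=st();C=cam('wrist',s);rgb=ctrl.capture('wrist');cv2.imwrite('pics/w8.png',rgb[:,:,::-1]);im=cv2.cvtColor(rgb,cv2.COLOR_RGB2GRAY)
th=np.radians(11.3);ex=np.array([np.cos(th),np.sin(th)]);ey=np.array([-ex[1],ex[0]]);o=np.array([.4884,.3274])
for xc in(-.074,0,.074):
  xs=xc+np.arange(-.018,.0181,.003);ys=np.arange(-.03,.0301,.002);z=.08
  g=np.array([[np.r_[o+x*ex+y*ey,z] for y in ys] for x in xs]);uv=proj(C,g.reshape(-1,3)).astype(np.float32)
  w=cv2.remap(im,uv[:,0].reshape(g.shape[:2]),uv[:,1].reshape(g.shape[:2]),cv2.INTER_LINEAR)
  print(xc)
  for x,r in zip(xs,w): print(f'{(x-xc)*1e3:4.0f}',' '.join(f'{v:3d}' for v in r))
E
```

```text
t 21.25 tcp [0.4887 0.3281 0.2089] yaw -168.77 w 0.0698 F [-0.5  0.3 -0.1] q [ 0.59  0.35  0.1   1.31 -0.    0.4 ] tilt [ 9.e-04  5.e-04 -1.e+00]
delta cm [ 0.05 -0.06  7.89] turn -0.07
-0.074
 -18  49  51 134 143 142  92  34  34  34  28  28  32  34  40  35  36  37  38  31  35  39  35  39  36  30  98 144 150 148  54  84
 -15  53  61  62 143 142 143  14  11  10  23  11   7  11   6   6   4   8   4   5  20   8  16  13  16  23 151 145 146  86  60  60
 -12 144 135 140 140 143 141 143 139 135 136 138 136  82  98 105 122 112 105  88 137 135 136 140 141 145 143 147 142 146 143 143
  -9 143 146 143 141 140 139 144 140 140 139 142 144  77 100 106 122 111 102  84 147 149 145 147 143 142 143 142 144 145 148 143
  -6 143 141 142 140 140 141 143 133 145 141 143 146  80  98 106 124 113 104  79 148 146 146 149 137 144 144 147 144 144 143 144
  -3 140 142 146 143 147  72  86  99  70  70 146 146  80  99 107 125 113 106  84 149 149  74  67  83 111  70 147 145 146 144 144
   0 143 143 144 143 133  93 144 145 125  69  81 152  79 101 106 122 110 104  82 150 102  65  87 144 146 147  94 148 147 146 145
   3
[... 3431 characters left out ...]
183 127   4  14  83  80  85  85  81 183 245 244 245 245
   6  92  85 234 246 251  66  89  90  88  87   9  12 154 185 205 213 205 183 130   6  11  57  83  90  87  79 235 246 213  88  93
   9 104 102 111 248 247 180  14  13  61  12   8   9 115 192 208 223 210 189  83   8  14  16  82   6 120 221 251 248 122 104 104
  12 105 113 240 246 244 249   4  10  12  11  12  19  12   4  80  52  40  12  13  17  13   7  15   9  60 251 245 244 246 106 102
  15 244 250 244 231 241 204   5  10  13   7  13   7  16  16  11  13  15  11  14  14  12  14  10  14  32 248 237 234 236 248 249
  18 136 136 138 137 138  77  10  17  16  18  19  17  15  21  16  20  14  14  18  19  17  15  14  16  13 130 133 135 134 134 136
```

The wrist image shows both necks centred between their peg pairs, within about 1 mm, with the saddles centred in the necks. The gripper is well clear. Handing in.

```bash
python3 -c "
from plant import ctrl
print(ctrl.sign_off())"
```

```text
the job is handed in; nothing more can be done
None
```

The roller was laid flat on the board, let go, picked up again and seated on the sheeter with both necks between the pegs. The job was handed in at about 21 s of the 61 s allowed, but the hand-in returned no verdict.

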